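# Engage the drive pin of the tincture press and take a stroke

## Task

Get the tincture press biting: take the red-knobbed drive pin from its wooden block, put it through the hole in the press's round aluminium head plate and, leaning on it only gently, slide it round with the plate until you feel it drop into a slot of the nut hidden underneath and its collar sits fully down on the plate. Only then lay hands on the lever, because a half-seated pin chips the nut, and swing it an eighth of a turn clockwise (seen from above) so that the nut goes round with it; let go, leave the pin fully home, and do not disturb the bottles and the jar.

Things in the scene. Friction and masses are not known exactly. Their poses are not given: they have to be found in the camera images.
- pin: the loose drive pin, upright, 60 to 130 g. Origin on its axis at the underside of its collar, z up. Above the origin: steel collar of 24 mm diameter, 5 mm thick, then a red knob of 20 mm diameter up to 39 mm above the origin (grip the knob). Below: the shaft. At the start it stands in a blind hole of the wooden block, collar resting on the block's top (46 mm above the table).
- pin_tip (a point): centre of the pin's foot, 26 mm below the pin's origin. The shaft is steel, 12 mm diameter, its foot chamfered 2 mm. A few newtons are enough to feel with; forced against the press with more than 35 N in all (push, rubbing and sideways together) it marks the nut.
- pin_block: beech block, fixed to the table, 110 x 70 x 46 mm (x, y, z), origin at the centre of its underside. The pin's hole (14 mm diameter, 34 mm deep) lies at x = -30 mm, y = 0; its two other holes are empty.
- press: table-top screw press, fixed to the table: green dish of 196 mm diameter with a spout to its own -x, slatted basket of 157 mm diameter, a steel screw of 23 mm diameter up the middle, its top 272 mm above the table. Origin at the table, on the screw's axis, z up.
- screw_axis (a point): point on the vertical axis of the screw, at the height of the head plate's top face (217 mm above the table). Head, lever and nut all turn about this axis.
- head (a joint): angle of the head plate with its lever, rad, growing = clockwise seen from above. While the pin is in no slot of the nut the head turns easily (about 0.06 N m) both ways, at least a third of a turn, so a pin standing in its hole and moved round the axis carries the head along.
- pin_hole (a point): centre of the round through hole in the aluminium head plate, at the plate's top face; turns with the head. Hole 14 mm diameter, 50 mm from the screw's axis. The plate is level, 12 mm thick, about 150 mm across.
- crown_top (a point): point on the screw's axis at the height of the nut's crown: a flat ring hidden under the head plate, its top 14 mm below the plate's top. It has 8 radial slots 45 degrees apart, 15 mm wide, 16 mm deep. Where they stand is neither seen nor measured; at the start none is under the hole. On the crown the pin's collar stays 12 mm above the plate, in a slot it comes down onto it.
- lever: the lever, a level steel bar of 16 mm diameter with a black sleeve of 19 mm, fixed to the head. Origin on the screw's axis at the table; the bar runs along this body's +y, centre line 231 mm above the table, bare from 76 to 142 mm and sleeved from 142 to 227 mm out. Can be gripped from above from 100 mm out. The pin hole lies along this body's -x, a quarter turn from the lever.
- lever_grip (a point): point on the centre line of the lever's sleeve, 170 mm from the screw's axis
- nut (a joint): how far the nut has been turned since the start, rad, 0 at the start, growing = clockwise seen from above (pressing). It tells nothing of where the slots are. The nut is stiff: about 2 N m turns it, which is 12 N at the lever grip and 40 N at the pin; it stays where it is left.
- bottle_a: amber glass bottle with a black cap, 48 mm diameter, 105 mm high; origin at the centre of its underside
- bottle_b: a second amber bottle like the first; origin at the centre of its underside
- jar: green glass jar with a steel lid, 84 mm diameter, 115 mm high; origin at the centre of its underside

How it is judged:
By the outcome, as a careful person would: the job done as asked, in the order asked, and still so for the second after the job is handed in, with the robot touching nothing.
It also fails if it takes over 72 s, if anything falls off the work surface, if the arm or the gripper's body presses on something with over 40 N, if the wrist force passes 120 N, or if a joint passes its speed limit or range.

## Robot

A 6-joint arm with a two-finger parallel gripper is mounted at the origin on the work surface. World frame = base frame: x ahead of the robot, y to its left, z up, the work surface at z = 0. Lengths are in mm, angles in rad, forces in N, time in s.
With the tool pointing down it reaches from about 350 to 775 mm from the base axis. Payload 7.3 kg.
Tool frame: the origin (TCP) lies at the very end of the fingers, on their centre line; the grasp point (between the pads) lies 19 mm behind it; z points along the fingers, y is the line along which they close (so a half turn about z gives the same grasp; the last joint's range is limited). The gripper opens to 92 mm and grips with 3 to 60 N. Pads are 19 mm wide; open, the fingers measure 130 mm over their backs; the gripper's body (75 mm by 190 mm) begins 47 mm behind the grasp point.
Start: joints at [1.183, 0.342, 1.524, -0, 1.275, -0.146], TCP at [125.695, 509.75, 226.741] pointing down, gripper open.
Joint ranges: [-2.53, 2.53], [-0.77, 2.02], [0.04, 2.7], [-1, 4.14], [0.28, 2.66], [-3.11, 3.11]. Speed limits (rad/s): [2.57, 2.57, 3.14, 3.14, 3.14, 3.14].

## Interface

Orientations are given as [roll, pitch, yaw] about the fixed x, y, z axes, in that order (R = Rz(yaw) Ry(pitch) Rx(roll)).
In Python, from plant import get_obs, vision, workorder gives the robot as it stands.
- The arm moves only by the shell command python3 -m pendant 'ROWS' [OPENING]. ROWS is a JSON object of lists of equal length, an entry for each row: "dp": the shift along the tool's x, y, z in m, a list of three; "rotation": the turn, a rotation vector about the tool's x, y, z in rad, a list of three. A call has 1 to 8 rows; each row is the pose to reach, as a shift and turn from the pose commanded when the call began, along the tool's axes at that moment; what a row does not reach only later rows make up. A row lasts 1/8 s, in which the tool goes at most 62.5 mm and 10.7 degrees, less where a joint would pass 70% of its speed; a pose out of reach is approached as far as the arm can. A call with a gripper value outside its range is refused whole. OPENING is the finger opening in m, from 0 to 0.0918, set as the call begins (- or left out, the last holds). The fingers move at their own pace and stop on an object; the grip force is fixed at half the most. Time passes only in rows, so rows that repeat a pose let the fingers close. It gives the time, the measured TCP pose, the force, the opening and the grip force at its end, in the units of the state.
- get_obs(): the state, without advancing time (a new reading comes with each control period).
- vision.capture(name): name is "scene" or "top"; returns a dict with "pixels" (384x512x3 uint8, red, green, blue), "vfov" (degrees; the focal length in pixels is half the picture's height over the tangent of half this angle, whatever the lens; pixels are square), "cx", "cy" (the principal point, pixels), "pose" (4x4, takes a point from camera to world coordinates). Camera axes: x right, y up, looking along -z (the intrinsics and any distortion apply to the point x, -y, -z); pixel columns grow to the right and rows downward; lengths in mm; the calibration is good to about 2 mm. A picture is of the moment at which its call begins. There is no depth.
- workorder.close_job(): hands the job in; it is judged then, once.
The state is a dict: "time": time; "joint_positions": joint angles; "dq": joint speeds; "tau": joint torques, N m; "tool_pos": TCP position; "tcp_rot": TCP orientation; "contact_force": force on the tool from outside, world axes, zero at the start; "moment": the same for the moment, N m; "grip_width": finger opening in mm; "finger_force": force on a finger pad.
Only numpy, scipy, OpenCV 4.12 (cv2) and the standard library are available. Lean on these libraries where they do the work, as an engineer would, in place of code of your own. Each camera call takes 0.05 s, during which the arm holds its last target. There are 200 camera calls.

## Working session

There is one attempt and no reset: what is moved stays moved. The work goes in short steps, Python scripts to look and compute and a shell command to move; the robot and the scene stay as the last step left them, time stands still between calls to the robot, and variables do not carry over. Pictures are saved under pics/ and viewed, at most 10 in all, crops included, and the job is handed in when it is done.

```bash
ls; mkdir -p pics; python3 - <<'E'
from plant import get_obs, vision, workorder
import cv2
print(get_obs())
for n in("scene","top"):
    c=vision.capture(n); print(n,{k:v for k,v in c.items() if k!='pixels'})
    cv2.imwrite(f'pics/{n}0.png',c['pixels'][:,:,::-1])
E
```

```text
pics
{'time': 0.0, 'joint_positions': array([ 1.18298093e+00,  3.42681819e-01,  1.52502259e+00,  5.90567497e-06,
        1.27540211e+00, -1.45974111e-01]), 'dq': array([-1.13578296e-03, -1.11341428e-03,  3.75409669e-04,  6.52919428e-05,
        3.01113208e-04, -3.78235177e-04]), 'tau': array([-7.61681604e-04, -4.31236017e+01, -2.44213718e+01,  7.16509810e-02,
        5.60320972e-02, -9.54563370e-05]), 'tool_pos': array([125.53891518, 509.34611746, 226.06425284]), 'tcp_rot': array([-3.14009571e+00, -2.25788502e-04,  2.89974948e+00]), 'contact_force': array([ 0.24364673,  1.00410403, -0.64425067]), 'moment': array([ 0.04225386,  0.00047862, -0.01822327]), 'finger_force': 0.0, 'grip_width': 91.75434226016101}
scene {'vfov': 56.231470659163385, 'cx': 257.6196668649459, 'cy': 189.14376893042558, 'pose': array([[ 8.64492724e-01, -3.14559628e-01,  3.92051745e-01,
         1.00810895e+03],
       [ 5.02592809e-01,  5.52225623e-01, -6.65167144e-01,
        -6.81194587e+02],
       [-7.26629004e-03,  7.72074544e-01,  6.35490440e-01,
         8.12765014e+02],
       [ 0.00000000e+00,  0.00000000e+00,  0.00000000e+00,
         1.00000000e+00]])}
top {'vfov': 54.03961539530435, 'cx': 257.7287826238104, 'cy': 192.10573480412407, 'pose': array([[-3.17593582e-03,  9.95944934e-01, -8.99088491e-02,
         4.75613029e+02],
       [-9.99709736e-01, -1.01493226e-03,  2.40710157e-02,
         3.95000041e+00],
       [ 2.38821548e-02,  8.99591998e-02,  9.95659071e-01,
         1.31026467e+03],
       [ 0.00000000e+00,  0.00000000e+00,  0.00000000e+00,
         1.00000000e+00]])}
```

View pics/scene0.png

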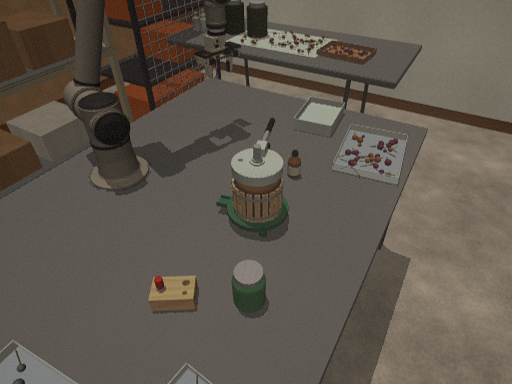

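View pics/top0.png

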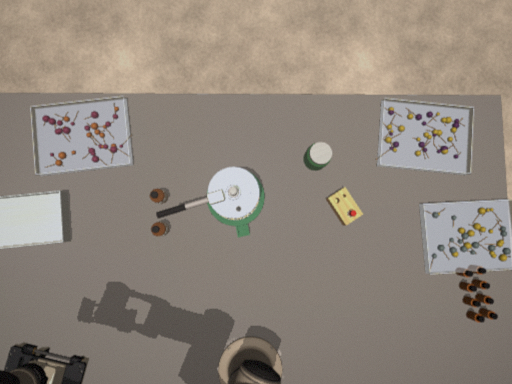

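The scene view shows the pin knob near (158,283) and the press head near (257,160). The top view shows the press head at (233,193), pin at (353,213), the lever to the left between two bottles, and the jar at (319,154). I'll enlarge crops next.

```bash
python3 - <<'E'
import cv2,numpy as np
t=cv2.imread('pics/top0.png');s=cv2.imread('pics/scene0.png')
R=lambda im,x,y,w,h,k:cv2.resize(im[y:y+h,x:x+w],None,fx=k,fy=k,interpolation=cv2.INTER_CUBIC)
a=np.hstack([R(t,145,155,133,100,3),R(t,300,135,133,100,3)])
b=np.hstack([R(s,215,110,100,75,4)[:300,:400],R(s,140,260,100,75,4)])
w=max(a.shape[1],b.shape[1])
p=lambda i:cv2.copyMakeBorder(i,0,0,0,w-i.shape[1],cv2.BORDER_CONSTANT)
cv2.imwrite('pics/c1.png',np.vstack([p(a),p(b)]))
E
```

```text
(no output)
```

View pics/c1.png

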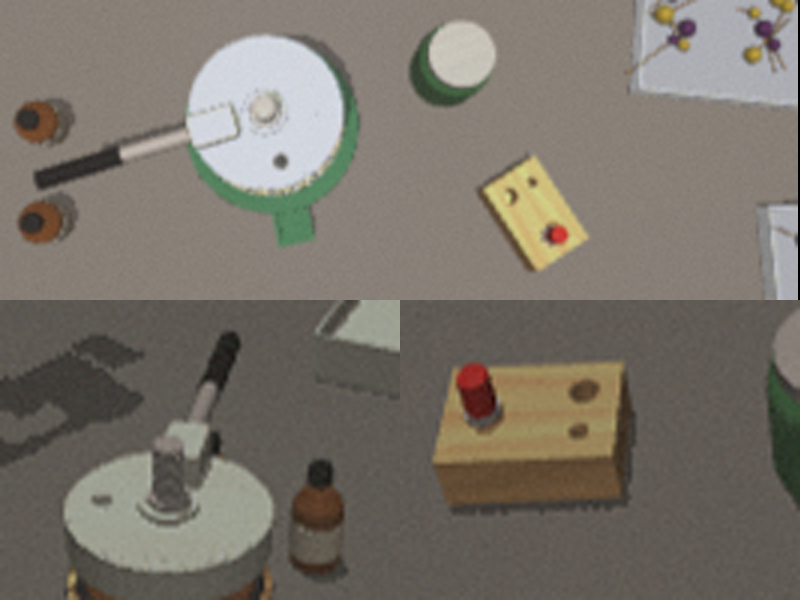

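```bash
cat > h.py <<'E'
import numpy as np,cv2
from plant import get_obs,vision
from scipy.optimize import least_squares
def grab(n,k=6):
    cs=[vision.capture(n) for _ in range(k)]
    c=dict(cs[0]); c['img']=np.mean([x['pixels'].astype(float) for x in cs],0); return c
def proj(c,P):
    P=np.atleast_2d(P); T=c['pose']; q=(P-T[:3,3])@T[:3,:3]
    f=192/np.tan(np.radians(c['vfov']/2))
    return np.c_[c['cx']+f*q[:,0]/-q[:,2], c['cy']+f*-q[:,1]/-q[:,2]]
def ray(c,uv):
    f=192/np.tan(np.radians(c['vfov']/2)); T=c['pose']
    d=np.array([(uv[0]-c['cx'])/f,-(uv[1]-c['cy'])/f,-1]); return T[:3,3],T[:3,:3]@d
def onz(c,uv,z):
    o,d=ray(c,uv); return o+d*(z-o[2])/d[2]
def tri(cs,uvs):
    A=np.zeros((3,3));b=np.zeros(3)
    for c,u in zip(cs,uvs):
        o,d=ray(c,u);d=d/np.linalg.norm(d);M=np.eye(3)-np.outer(d,d);A+=M;b+=M@o
    p=np.linalg.solve(A,b)
    return p,[np.linalg.norm(proj(c,p)[0]-u) for c,u in zip(cs,uvs)]
def wcent(w,x0,y0,r):
    yy,xx=np.mgrid[:w.shape[0],:w.shape[1]]; m=(np.hypot(xx-x0,yy-y0)<=r)*w
    return np.array([(m*xx).sum(),(m*yy).sum()])/m.sum()
E
python3 - <<'E'
from h import *
import pickle
cs=[grab('top'),grab('scene')]; pickle.dump(cs,open('cs.pkl','wb'))
# hole
hs=[]
for c,(x,y) in zip(cs,[(238.3,208.3),(240.5,159.75)]):
    g=c['img'].mean(2); bg=np.median(g[int(y)-5:int(y)+6,int(x)-6:int(x)+7]); w=np.clip(bg-12-g,0,None)
    hs.append(wcent(w,x,y,4.5))
print('hole uv',hs,'tri',tri(cs,hs),'z217',[onz(c,u,217) for c,u in zip(cs,hs)])
# red knob: silhouette centroid of cylinder z51..85
ks=[]
for c,(x,y) in zip(cs,[(353,212.7),(160,283)]):
    I=c['img']; w=np.clip(I[:,:,0]-np.maximum(I[:,:,1],I[:,:,2])*1.5-20,0,60); w=np.minimum(w,40)
    ks.append(wcent(w,x,y,11))
a=np.linspace(0,2*np.pi,60)
def sil(c,p,r=10,h=34):
    P=np.vstack([np.c_[p[0]+r*np.cos(a),p[1]+r*np.sin(a),0*a+z] for z in (p[2]-h,p[2])])
    q=proj(c,P).astype(np.float32); m=cv2.moments(cv2.convexHull(q)); return np.array([m['m10'],m['m01']])/m['m00']
r=least_squares(lambda p:np.r_[tuple(sil(c,p)-k for c,k in zip(cs,ks))],[450,-250,85])
print('knob uv',ks,'p(top of knob)',r.x,r.fun)
for i in (0,1):
    q=least_squares(lambda p:sil(cs[i],[p[0],p[1],85])-ks[i],[450,-250]).x;print(' single',i,q)
# plate centre: bright ellipse
for n,c,(x,y) in zip('ts',cs,[(233.7,193),(257,163)]):
    print(n,'centre rough z217',onz(c,(x,y),217))
for n,c,u in zip('ts',cs,[(157.3,215.3),(272.5,118.75)]): print(n,'lever tip z231',onz(c,u,231))
print('tip tri',tri(cs,[(157.3,215.3),(272.5,118.75)]))
t,s=cs
for nm,u,z in [('bA',(157.3,195),105),('bB',(155.3,228.7),105),('jar',(320.7,153),115)]: print(nm,onz(t,u,z))
print('bottleA? scene',onz(s,(295,154),105),'jar',onz(s,(249,270),115))
E
```

```text
hole uv [array([238.15069135, 208.34529529]), array([239.9846678 , 159.65640971])] tri (array([527.34525374,  34.6747226 , 215.79307695]), [np.float64(0.08733058575439573), np.float64(0.08738015851190038)]) z217 [array([527.08294188,  34.49162985, 217.        ]), array([528.51056916,  33.3926348 , 217.        ])]
knob uv [array([352.71575931, 212.86352845]), array([158.15139759, 281.02931132])] p(top of knob) [ 514.70982097 -336.2210692    74.7640172 ] [-2.18012189  1.18700244  0.83939877  2.48615032]
 single 0 [ 518.30286422 -340.81289631]
 single 1 [ 514.50398036 -336.33339966]
t centre rough z217 [571.79295277  47.50363385 217.        ]
s centre rough z217 [579.85020253  43.29678674 217.        ]
t lever tip z231 [507.10579382 263.87381429 231.        ]
s lever tip z231 [506.39379716 272.30005923 231.        ]
tip tri (array([508.61171911, 263.97702408, 235.15270829]), [np.float64(0.6881664525000984), np.float64(0.587196864864803)])
bA [575.49858467 295.5572427  105.        ]
bB [468.42476276 299.63782102 105.        ]
jar [ 710.23562334 -228.91952481  115.        ]
bottleA? scene [587.9366521 292.5385603 105.       ] jar [ 713.13916872 -225.07748508  115.        ]
```

```bash
python3 - <<'E'
from h import *
import pickle
cs=pickle.load(open('cs.pkl','rb'))
a=np.linspace(0,2*np.pi,60)
def sil(c,p,r=10,h=34):
    P=np.vstack([np.c_[p[0]+r*np.cos(a),p[1]+r*np.sin(a),0*a+z] for z in (p[2]-h,p[2])])
    q=proj(c,P).astype(np.float32); m=cv2.moments(cv2.convexHull(q)); return np.array([m['m10'],m['m01'],m['m00']])/np.array([m['m00'],m['m00'],1])
ks=[]
for c,(x,y) in zip(cs,[(353,212.7),(160,283)]):
    I=c['img']; g=I[:,:,0]/(I[:,:,1:].max(2)+8); m=(g>1.7)
    n,l,st,ce=cv2.connectedComponentsWithStats(m.astype(np.uint8)); j=np.argmin(np.hypot(*(ce[1:]-[x,y]).T))+1
    print(st[j],ce[j]); ks.append(ce[j])
    x,y=int(x),int(y); print(I[y-8:y+9,x-6:x+9,0].astype(int) if c is cs[1] else '')
r=least_squares(lambda p:np.r_[tuple((sil(c,p)[:2]-k) for c,k in zip(cs,ks))],[515,-337,85])
print(r.x,r.fun,[sil(c,r.x) for c in cs])
for i in (0,1):
    print(i,least_squares(lambda p:sil(cs[i],[p[0],p[1],85])[:2]-ks[i],[515,-337]).x)
print(tri(cs,[(352.9,212.6),(158.2,277)]))
# plate outline: fit circle z=217 r=75 centre via hough-like edge score in top & scene
for c,x0 in zip(cs,([571.8,47.5],[580,43.])):
    g=cv2.GaussianBlur(c['img'].mean(2).astype(np.float32),(0,0),0.8)
    def score(p,R=75):
        s=0
        A=np.linspace(0,2*np.pi,180,endpoint=False)
        v=[]
        for dr in(-4,4):
            q=proj(c,np.c_[p[0]+(R+dr)*np.cos(A),p[1]+(R+dr)*np.sin(A),0*A+217]).astype(np.float32)
            v.append(cv2.remap(g,q[:,0].reshape(-1,1),q[:,1].reshape(-1,1),cv2.INTER_LINEAR).ravel())
        return np.clip(v[0]-v[1],-10,40).sum()
    best=max(((score((x,y),R),x,y,R) for x in np.arange(x0[0]-12,x0[0]+13,1) for y in np.arange(x0[1]-8,x0[1]+9,1) for R in(73,74,75,76)))
    print('plate',best)
E
```

```text
[350 210   6   6  28] [352.60714286 212.82142857]

[154 276  10  13  92] [158.63043478 281.91304348]
[[ 95  92 103 104 111 111  98  93  93  94  94  94  93  93  94]
 [106 103 130 133 144 142 125 111 113 121 121 120 120 121 119]
 [139 133 151 153 150 152 155 133 148 158 158 158 158 159 158]
 [155 151 150 152 150 150 154 122 138 155 155 155 156 156 156]
 [152 150 148 151 150 150 155 110  97 153 155 153 154 154 155]
 [139 150 153 152 151 147 138  75  83 154 155 155 154 154 155]
 [113 132 140 143 137 120  87  71  51 137 156 155 154 154 152]
 [124  87 100 107  90  85  79  74  58  96 154 156 155 154 155]
 [146  84  81  84  83  85  80  76  64  84 149 158 155 154 155]
 [162  98  81  85  85  86  82  76  68  50 140 156 156 154 155]
 [159 118  86  84  85  82  83  78  70  55 132 146 155 154 155]
 [158 131  82  82  86  86  84  79  73  61 104 111 152 156 155]
 [156 155  96  80  85  86  82  79  72  71  82  85 154 155 154]
 [155 145 122  86  84  85  82  82  76  81  66  87 153 155 154]
 [155 140 126  88  89  82  87  85  79  79  75 100 153 156 154]
 [156 157 123  82  83  79  80  80  85  82  97 124 154 155 154]
 [156 155 159 116 101  90  74  87  97 110 128 155 156 157 154]]
[ 518.71215134 -339.23799237   87.53540339] [-0.15651063 -0.10750883 -0.18795183  0.04282064] [array([352.45063222, 212.71391974,  45.67905415]), array([158.44248295, 281.95586411, 116.60289545])]
0 [ 518.44311972 -340.45401105]
1 [ 517.35764762 -337.73921849]
(array([ 518.70822639, -336.19845884,   87.13464493]), [np.float64(0.0796516236438926), np.float64(0.10777863450984154)])
plate (np.float32(7198.7354), np.float64(572.8), np.float64(47.5), 76)
plate (np.float32(6292.6597), np.int64(576), np.float64(49.0), 76)
```

```bash
python3 -m pendant '{"dp":[[-0.042,-0.0424,-0.005],[-0.084,-0.0848,-0.010],[-0.126,-0.127,-0.015],[-0.168,-0.1695,-0.020],[-0.2095,-0.212,-0.025],[-0.251,-0.254,-0.030],[-0.293,-0.2965,-0.035],[-0.335,-0.339,-0.040]],"rotation":[[0,0,0],[0,0,0],[0,0,0],[0,0,0],[0,0,0],[0,0,0],[0,0,0],[0,0,0]]}' 0.0918
python3 -m pendant '{"dp":[[-0.031,-0.049,0.012],[-0.062,-0.098,0.024],[-0.093,-0.147,0.036],[-0.1245,-0.1955,0.048],[-0.1555,-0.2445,0.060],[-0.187,-0.293,0.072],[-0.218,-0.342,0.084],[-0.249,-0.391,0.096]],"rotation":[[0,0,0],[0,0,0],[0,0,0],[0,0,0],[0,0,0],[0,0,0],[0,0,0],[0,0,0]]}'
```

```text
time: 1.7
tool_pos: [370.5, 98.6, 267.3]
tcp_rot: [3.141, 0.001, 2.9]
contact_force: [0.8, 1.0, 0.6]
grip_width: 91.7
finger_force: 0.0
time: 2.7
tool_pos: [518.3, -340.8, 170.3]
tcp_rot: [3.141, 0.0, 2.9]
contact_force: [-0.2, 1.1, 0.2]
grip_width: 91.8
finger_force: 0.0
```

```bash
python3 -m pendant '{"dp":[[0,0,0.050],[0,0,0.095],[0,0,0.115],[0,0,0.115]],"rotation":[[0,0,0],[0,0,0],[0,0,0],[0,0,0]]}' 0.05
python3 -c "
from h import *
for n in('top','scene'): cv2.imwrite('pics/g_%s.png'%n,vision.capture(n)['pixels'][:,:,::-1])
a=cv2.imread('pics/g_top.png')[170:250,300:400];b=cv2.imread('pics/g_scene.png')[230:310,110:210]
cv2.imwrite('pics/g.png',cv2.resize(np.hstack([a,b]),None,fx=4,fy=4,interpolation=cv2.INTER_CUBIC)); print(get_obs()['tool_pos'])"
```

```text
time: 3.2
tool_pos: [517.0, -338.1, 53.9]
tcp_rot: [3.14, -0.004, 2.9]
contact_force: [-0.2, -0.4, 0.5]
grip_width: 56.3
finger_force: 0.0
[ 518.43203931 -339.23115511   56.54912541]
```

View pics/g.png

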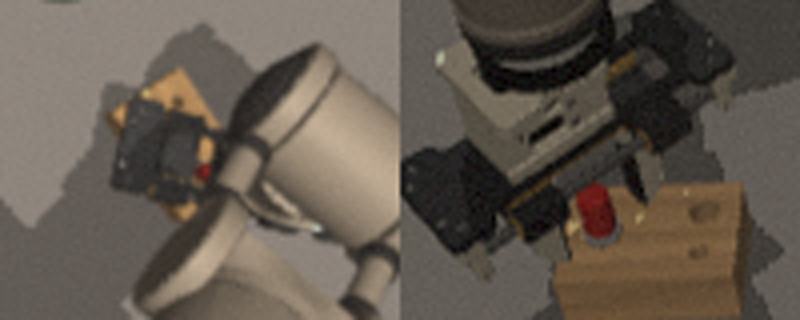

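The knob, at (595,215) in the crop, stands between the two fingers, which are clear of the block's top. Closing.

```bash
python3 -m pendant '{"dp":[[0,0,0],[0,0,0],[0,0,0],[0,0,0],[0,0,0],[0,0,0]],"rotation":[[0,0,0],[0,0,0],[0,0,0],[0,0,0],[0,0,0],[0,0,0]]}' 0.0
python3 -c "
from h import *
for _ in range(4): 
  vision.capture('scene'); o=get_obs(); print(o['tool_pos'],o['contact_force'],o['grip_width'],o['finger_force'])"
```

```text
time: 4.05
tool_pos: [518.1, -338.9, 56.1]
tcp_rot: [-3.141, 0.001, 2.9]
contact_force: [-0.9, 0.5, 5.1]
grip_width: 19.3
finger_force: 30.0
[ 518.07275696 -338.9306993    56.09863092] [-1.09963532  0.1902437   5.39328768] 19.520118738648318 30.00083416700363
[ 518.08703533 -338.92503623   56.06426211] [-0.39916343  1.4346776   5.7739223 ] 19.468298737647615 30.00074476003647
[ 518.07130068 -338.93194692   56.08604257] [-0.99202135  0.76363596  4.77618818] 19.686661377210196 30.00088334083557
[ 518.06709817 -338.90248406   56.0825893 ] [-0.71100829  0.95084152  4.97737142] 19.133859805278007 30.000892281532288
```

```bash
python3 -m pendant '{"dp":[[0,0,-0.02],[0,0,-0.05],[0,0,-0.1],[0,0,-0.15],[0,0,-0.19],[0,0,-0.214],[0,0,-0.214]],"rotation":[[0,0,0],[0,0,0],[0,0,0],[0,0,0],[0,0,0],[0,0,0],[0,0,0]]}'
python3 -m pendant '{"dp":[[0.010,0.045,0],[0.021,0.095,0],[0.032,0.146,0],[0.043,0.196,0],[0.054,0.246,0],[0.065,0.296,0],[0.075,0.340,0],[0.080,0.365,0]],"rotation":[[0,0,0],[0,0,0],[0,0,0],[0,0,0],[0,0,0],[0,0,0],[0,0,0],[0,0,0]]}'
python3 -m pendant '{"dp":[[0,0,0.010],[0,0,0.0195],[0,0,0.0195],[0,0,0.0195]],"rotation":[[0,0,0],[0,0,0],[0,0,0],[0,0,0]]}'
python3 - <<'E'
from h import *
import pickle
cs=[grab('scene'),grab('top')];pickle.dump(cs,open('cs2.pkl','wb'))
o=get_obs();print(o['tool_pos'],o['contact_force'],o['grip_width'])
S,T=cs
a=S['img'][110:210,190:310,::-1];b=T['img'][150:250,180:300,::-1]
cv2.imwrite('pics/h.png',cv2.resize(np.hstack([a,b]),None,fx=3.33,fy=3.33,interpolation=cv2.INTER_CUBIC))
E
```

```text
time: 5.12
tool_pos: [518.4, -339.3, 271.0]
tcp_rot: [-3.14, 0.003, 2.9]
contact_force: [0.2, -0.8, -1.3]
grip_width: 19.3
finger_force: 30.0
time: 6.12
tool_pos: [526.6, 36.9, 267.6]
tcp_rot: [-3.141, -0.004, 2.902]
contact_force: [-0.0, 0.2, -0.2]
grip_width: 19.5
finger_force: 30.0
time: 6.62
tool_pos: [527.7, 33.8, 250.1]
tcp_rot: [-3.142, -0.0, 2.898]
contact_force: [0.6, -0.5, -1.2]
grip_width: 19.7
finger_force: 30.0
[527.64405505  34.72989944 250.25686182] [ 0.25620064  0.33851805 -0.77441075] 18.97649955880919[ WARN:0@20.438] global loadsave.cpp:1063 imwrite_ Unsupported depth image for selected encoder is fallbacked to CV_8U.
```

View pics/h.png

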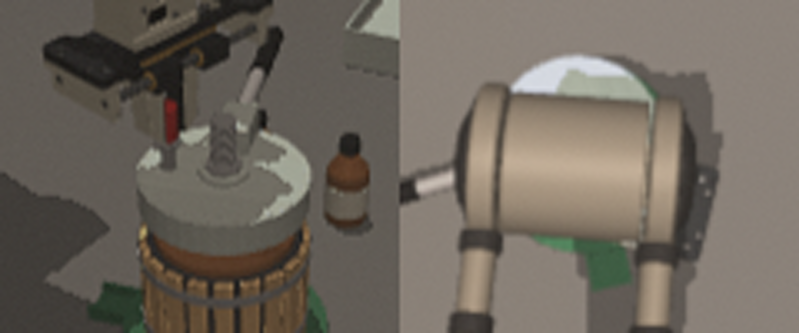

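The scene view shows the shaft meeting the plate at crop (168,165), i.e. exactly at the hole's pixel (240,160). By its height the tip is already about 3 mm into the hole with no contact force.

```bash
python3 -m pendant '{"dp":[[0,0,0.004],[0,0,0.008],[0,0,0.010],[0,0,0.010],[0,0,0.010]],"rotation":[[0,0,0],[0,0,0],[0,0,0],[0,0,0],[0,0,0]]}'
python3 -m pendant '{"dp":[[0,0,0.0007],[0,0,0.0007]],"rotation":[[0,0,0],[0,0,0]]}'
python3 -m pendant '{"dp":[[0,0,0.0005],[0,0,0.0005]],"rotation":[[0,0,0],[0,0,0]]}'
```

```text
time: 7.85
tool_pos: [527.7, 34.7, 240.3]
tcp_rot: [3.141, 0.0, 2.9]
contact_force: [0.1, 0.0, -0.3]
grip_width: 19.2
finger_force: 30.0
time: 8.1
tool_pos: [527.6, 34.7, 239.5]
tcp_rot: [3.141, -0.0, 2.9]
contact_force: [-0.0, -0.8, -1.4]
grip_width: 19.2
finger_force: 30.0
time: 8.35
tool_pos: [527.7, 34.7, 239.1]
tcp_rot: [3.141, 0.0, 2.9]
contact_force: [-0.3, 0.8, 0.3]
grip_width: 19.1
finger_force: 30.0
```

```bash
for i in 1 ; do python3 -m pendant '{"dp":[[0,0,0.0003],[0,0,0.0003]],"rotation":[[0,0,0],[0,0,0]]}'; done | grep -E "pos|contact"
python3 -m pendant '{"dp":[[0,0,0.0003],[0,0,0.0003]],"rotation":[[0,0,0],[0,0,0]]}'| grep -E "pos|contact"
python3 -c "
from h import *
for _ in range(4): 
  vision.capture('scene'); o=get_obs(); print(o['tool_pos'],o['contact_force'])"
```

```text
tool_pos: [527.7, 34.7, 239.0]
contact_force: [-0.8, 0.8, 3.0]
tool_pos: [527.8, 34.6, 238.9]
contact_force: [-1.1, 0.0, 5.3]
[527.81470774  34.65868127 238.95208636] [-0.94020664  0.32340824  5.77575398]
[527.81153921  34.655783   238.9514117 ] [-0.75577807  0.59996721  4.68526534]
[527.81791337  34.64745625 238.94533776] [-0.56627579 -0.87492639  4.85497792]
[527.82112824  34.66167711 238.93265921] [-2.04361073 -0.64269374  4.83692335]
```

```bash
cat > chk.py <<'E'
import sys,numpy as np
from plant import get_obs
o=get_obs();p=o['tool_pos'];f=o['contact_force'];d=p[:2]-[575.3,48.8]
print(round(o['time'],2),p.round(2),f.round(1),'th',round(np.degrees(np.arctan2(d[1],d[0]))%360,1),'r',round(np.hypot(*d),1))
sys.exit(int(f[2]<2.5 or f[2]>10 or p[2]<238.6 or np.hypot(f[0],f[1])>9))
E
P="python3 -m pendant"; R='"rotation":[[0,0,0],[0,0,0],[0,0,0]]}'
set -o pipefail
python3 -m pendant '{"dp":[[-0.00025,-0.0004,0],[-0.0005,-0.0008,0],[-0.0007,-0.0011,0]],"rotation":[[0,0,0],[0,0,0],[0,0,0]]}' >/dev/null && python3 chk.py && 
python3 -m pendant '{"dp":[[-0.00025,-0.0004,0],[-0.0005,-0.0008,0],[-0.0007,-0.0011,0]],"rotation":[[0,0,0],[0,0,0],[0,0,0]]}' >/dev/null && python3 chk.py && 
python3 -m pendant '{"dp":[[-0.00025,-0.00035,0],[-0.0005,-0.0007,0],[-0.00076,-0.00106,0]],"rotation":[[0,0,0],[0,0,0],[0,0,0]]}' >/dev/null && python3 chk.py && 
python3 -m pendant '{"dp":[[-0.00025,-0.00035,0],[-0.0005,-0.0007,0],[-0.00076,-0.00106,0]],"rotation":[[0,0,0],[0,0,0],[0,0,0]]}' >/dev/null && python3 chk.py
```

```text
9.43 [528.02  34.28 238.94] [-1.4  4.2  5.4] th 197.1 r 49.5
9.8 [528.39  33.32 238.93] [-1.4  3.8  5. ] th 198.3 r 49.4
10.18 [528.7   32.48 238.9 ] [-2.3  5.9  5.1] th 199.3 r 49.4
10.55 [529.13  31.19 238.86] [-2.7  5.3  6.6] th 200.9 r 49.4
```

```bash

python3 -m pendant '{"dp":[[-0.00027,-0.00034,0],[-0.00054,-0.00068,0],[-0.00081,-0.00102,0]],"rotation":[[0,0,0],[0,0,0],[0,0,0]]}' >/dev/null && python3 chk.py && 
python3 -m pendant '{"dp":[[-0.00027,-0.00034,0],[-0.00054,-0.00068,0],[-0.00081,-0.00102,0]],"rotation":[[0,0,0],[0,0,0],[0,0,0]]}' >/dev/null && python3 chk.py && 
python3 -m pendant '{"dp":[[-0.00029,-0.00032,0],[-0.00058,-0.00064,0],[-0.00086,-0.00097,0]],"rotation":[[0,0,0],[0,0,0],[0,0,0]]}' >/dev/null && python3 chk.py && 
python3 -m pendant '{"dp":[[-0.00029,-0.00032,0],[-0.00058,-0.00064,0],[-0.00086,-0.00097,0]],"rotation":[[0,0,0],[0,0,0],[0,0,0]]}' >/dev/null && python3 chk.py && 
python3 -m pendant '{"dp":[[-0.0003,-0.0003,0],[-0.0006,-0.0006,0],[-0.00091,-0.00093,0]],"rotation":[[0,0,0],[0,0,0],[0,0,0]]}' >/dev/null && python3 chk.py && 
python3 -m pendant '{"dp":[[-0.0003,-0.0003,0],[-0.0006,-0.0006,0],[-0.00091,-0.00093,0]],"rotation":[[0,0,0],[0,0,0],[0,0,0]]}' >/dev/null && python3 chk.py
```

```text
10.93 [529.64  29.9  238.78] [-2.3  4.9  5.1] th 202.5 r 49.4
11.3 [530.2   28.27 238.55] [-1.6  4.9  4.9] th 204.5 r 49.6
```

```bash

python3 -m pendant '{"dp":[[-0.00029,-0.00032,0],[-0.00058,-0.00064,0],[-0.00086,-0.00097,0]],"rotation":[[0,0,0],[0,0,0],[0,0,0]]}' >/dev/null ; python3 chk.py ; python3 - <<'E'
from h import *
a=vision.capture('scene')['pixels'][110:185,210:310,::-1]
cv2.imwrite('pics/i.png',cv2.resize(a,None,fx=6,fy=6,interpolation=cv2.INTER_CUBIC)); o=get_obs(); print(o['moment'],o['grip_width'])
E
```

```text
11.68 [531.04  26.02 237.91] [-0.1  1.8 -1.4] th 207.2 r 49.8
[0.1165633  0.11577466 0.02701972] 18.995055499478482
```

View pics/i.png

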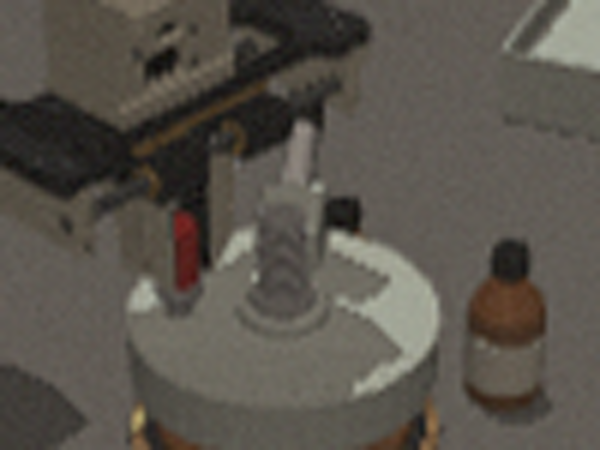

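The pin still stands upright at crop (185,250) in the hole. The contact force vanished and z fell, so it is over a slot. I'll lower it gently.

```bash

python3 -m pendant '{"dp":[[0,0,0.001],[0,0,0.002],[0,0,0.002]],"rotation":[[0,0,0],[0,0,0],[0,0,0]]}' >/dev/null ; python3 chk.py || true
sed -i 's/f\[2\]<2.5 or f\[2\]>10 or p\[2\]<238.6/f[2]>6/' chk.py; python3 chk.py>/dev/null && python3 -m pendant '{"dp":[[0,0,0.001],[0,0,0.002],[0,0,0.003],[0,0,0.003]],"rotation":[[0,0,0],[0,0,0],[0,0,0],[0,0,0]]}' >/dev/null && python3 chk.py
```

```text
12.1 [531.08  26.13 236.28] [-1.2 -0.2 -0.9] th 207.1 r 49.7
12.6 [531.19  26.11 233.41] [-0.5 -2.   0.6] th 207.2 r 49.6
```

```bash

python3 -m pendant '{"dp":[[0,0,0.0015],[0,0,0.003],[0,0,0.0045],[0,0,0.0045]],"rotation":[[0,0,0],[0,0,0],[0,0,0],[0,0,0]]}' >/dev/null && python3 chk.py && python3 -m pendant '{"dp":[[0,0,0.0008],[0,0,0.0015],[0,0,0.0015]],"rotation":[[0,0,0],[0,0,0],[0,0,0]]}' >/dev/null && python3 chk.py && python3 -m pendant '{"dp":[[0,0,0.0004],[0,0,0.0004],[0,0,0.0004]],"rotation":[[0,0,0],[0,0,0],[0,0,0]]}' >/dev/null && python3 chk.py  && python3 -m pendant '{"dp":[[0,0,0.0004],[0,0,0.0004],[0,0,0.0004]],"rotation":[[0,0,0],[0,0,0],[0,0,0]]}' >/dev/null && python3 chk.py
```

```text
13.1 [531.18  26.15 228.74] [-0.1 -1.2  0.4] th 207.2 r 49.6
13.47 [531.19  26.19 227.44] [-0.9 -1.   0.7] th 207.1 r 49.6
13.85 [531.16  26.22 227.07] [-0.3 -3.1  2. ] th 207.1 r 49.6
14.22 [531.22  26.2  227.06] [-1.1 -2.5  4.3] th 207.1 r 49.5
```

Collar landed at TCP z 227.06 (expected 227.1), so the pin is fully home. Releasing narrowly (the hub is close) and rising.

```bash

python3 -m pendant '{"dp":[[0,0,0],[0,0,0],[0,0,0],[0,0,-0.005],[0,0,-0.030],[0,0,-0.060],[0,0,-0.090],[0,0,-0.090]],"rotation":[[0,0,0],[0,0,0],[0,0,0],[0,0,0],[0,0,0],[0,0,0],[0,0,0],[0,0,0]]}' 0.030
python3 - <<'E'
from h import *
import pickle
cs=[grab('scene'),grab('top')];pickle.dump(cs,open('cs3.pkl','wb'))
S,T=cs
a=S['img'][100:200,200:320,::-1];b=T['img'][145:245,140:260,::-1]
cv2.imwrite('pics/j.png',cv2.resize(np.hstack([a,b]).astype(np.uint8),None,fx=3.33,fy=3.33,interpolation=cv2.INTER_CUBIC))
E
```

```text
time: 15.22
tool_pos: [532.1, 26.3, 319.2]
tcp_rot: [3.141, 0.005, 2.9]
contact_force: [-0.7, -0.3, -0.6]
grip_width: 30.2
finger_force: 0.0
```

View pics/j.png

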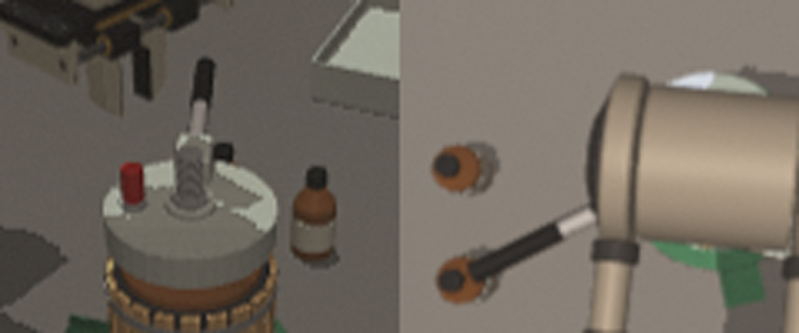

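The released pin sits at crop (132,185) with its collar flat on the plate. In the top view the lever's sleeve runs from crop (560,230) to (470,272), above the lower bottle. I'll measure the lever now.

```bash
python3 - <<'E'
from h import *
import pickle
S,T=pickle.load(open('cs3.pkl','rb'))
A=np.array([575.3,48.8])
# sleeve/bar axis: render bar model; fit angle (and axis offset perp) by dark sleeve centreline
for n,c in (('t',T),('s',S)):
    g=c['img'].mean(2)
    for z in (231,):
        def prof(th,off,r):
            u=np.array([np.cos(th),np.sin(th)]);v=np.array([-u[1],u[0]])
            P=A+np.outer(r,u)+off*v
            q=proj(c,np.c_[P,0*r+z]).astype(np.float32)
            return cv2.remap(g.astype(np.float32),q[:,:1],q[:,1:],1).ravel()
        r=np.arange(155,215,3.)
        best=[]
        for d in np.arange(108,128,.25):
            th=np.radians(d); best.append((np.mean([prof(th,o,r).mean() for o in(-6,-3,0,3,6)]),d))
        print(n,sorted(best)[:4])
        th=np.radians(min(best)[1]); print([int(x) for x in prof(th,0,np.arange(90,245,5.))])
for th in (116,117,118,119):
    u=np.array([np.cos(np.radians(th)),np.sin(np.radians(th))]);print(th,A+170*u)
E
```

```text
t [(np.float32(45.875908), np.float64(116.25)), (np.float32(46.065536), np.float64(116.5)), (np.float32(46.64137), np.float64(116.0)), (np.float32(47.139465), np.float64(116.75))]
[139, 137, 134, 121, 91, 173, 187, 184, 184, 184, 187, 95, 44, 46, 46, 48, 46, 46, 48, 48, 48, 48, 48, 48, 48, 48, 48, 48, 64, 48, 52]
s [(np.float32(35.840893), np.float64(116.0)), (np.float32(35.920715), np.float64(116.25)), (np.float32(36.480827), np.float64(116.5)), (np.float32(36.62903), np.float64(115.75))]
[109, 124, 127, 125, 125, 126, 126, 125, 125, 124, 125, 127, 121, 93, 54, 36, 32, 33, 32, 33, 33, 33, 33, 34, 32, 32, 33, 33, 31, 33, 56]
116 [500.77690505 201.59498787]
117 [498.12161504 200.27110911]
118 [495.48983433 198.90109079]
119 [492.88236456 197.48535021]
```

```bash

python3 -m pendant '{"dp":[[0.010,0.022,0],[0.023,0.052,0],[0.036,0.082,0],[0.049,0.112,0],[0.062,0.140,0],[0.070,0.158,0],[0.072,0.1625,0],[0.072,0.1625,0]],"rotation":[[0,0,0.13],[0,0,0.27],[0,0,0.41],[0,0,0.55],[0,0,0.69],[0,0,0.81],[0,0,0.871],[0,0,0.871]]}' 0.060
python3 -c "
from h import *
vision.capture('top');o=get_obs();print(o['tool_pos'],o['tcp_rot'],o['joint_positions'].round(2))"
```

```text
time: 16.82
tool_pos: [500.0, 201.7, 316.5]
tcp_rot: [-3.141, -0.0, 2.03]
contact_force: [0.7, -0.1, 0.5]
grip_width: 60.1
finger_force: 0.0
[500.09524796 201.29409196 316.57070135] [-3.14152703e+00  3.97968147e-05  2.03045632e+00] [ 0.24  0.32  1.31 -0.    1.51 -0.22]
```

```bash

python3 -m pendant '{"dp":[[0,0,0.025],[0,0,0.055],[0,0,0.085],[0,0,0.100],[0,0,0.1045],[0,0,0.1045]],"rotation":[[0,0,0],[0,0,0],[0,0,0],[0,0,0],[0,0,0],[0,0,0]]}'
python3 - <<'E'
from h import *
a=vision.capture('scene')['pixels'][80:200,180:340,::-1]
cv2.imwrite('pics/k.png',cv2.resize(a,None,fx=5,fy=5,interpolation=cv2.INTER_CUBIC));o=get_obs();print(o['tool_pos'],o['contact_force'])
E
```

```text
time: 17.62
tool_pos: [500.6, 201.3, 212.8]
tcp_rot: [3.14, 0.0, 2.029]
contact_force: [0.5, 0.0, -0.6]
grip_width: 60.0
finger_force: 0.0
[500.70889203 201.34532204 213.09601576] [-0.158914   -0.43760734  0.72101756]
```

View pics/k.png

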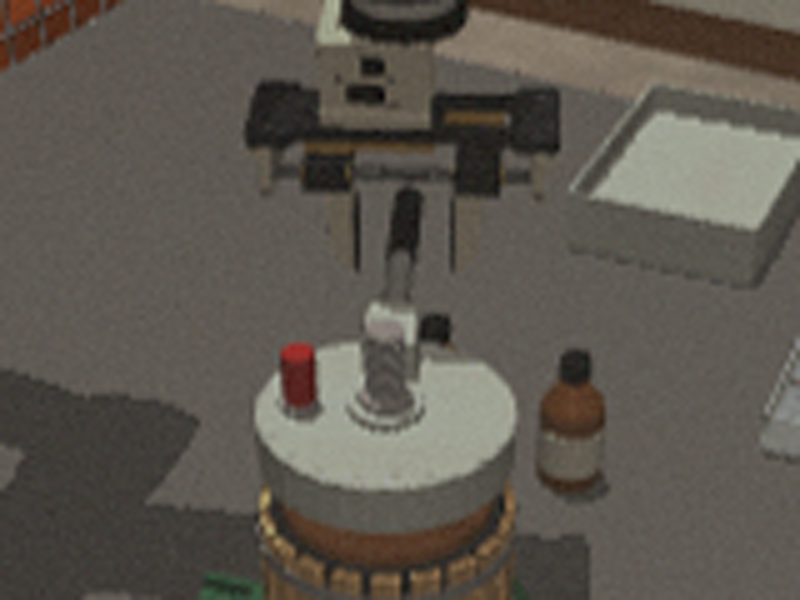

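The fingers straddle the sleeve, which runs at crop (407,215) centrally between them. Closing.

```bash

python3 -m pendant '{"dp":[[0,0,0],[0,0,0],[0,0,0],[0,0,0],[0,0,0],[0,0,0]],"rotation":[[0,0,0],[0,0,0],[0,0,0],[0,0,0],[0,0,0],[0,0,0]]}' 0.0
python3 -c "
from h import *
vision.capture('top');o=get_obs();print(o['tool_pos'],o['contact_force'],o['moment'])
d=o['tool_pos'][:2]-[575.3,48.8];print(np.degrees(np.arctan2(d[1],d[0])),np.hypot(*d))"
```

```text
time: 18.42
tool_pos: [500.1, 201.3, 212.1]
tcp_rot: [-3.141, -0.0, 2.029]
contact_force: [-0.7, -0.5, 0.7]
grip_width: 18.3
finger_force: 30.0
[500.07701415 201.29497882 212.12029486] [-0.46323948 -0.07702207  0.94825504] [-0.02889742  0.10747194 -0.02103399]
116.25628124730873 170.0388666335134
```

```bash
sed -i 's/sys.exit.*//' chk.py
python3 -m pendant '{"dp":[[0,0.00297,0],[-0.0001,0.00593,0],[-0.0001,0.00593,0]],"rotation":[[0,0,0.01745],[0,0,0.0349],[0,0,0.0349]]}' >/dev/null; python3 chk.py
python3 -m pendant '{"dp":[[0,0.00297,0],[-0.0001,0.00593,0],[-0.0001,0.00593,0]],"rotation":[[0,0,0.01745],[0,0,0.0349],[0,0,0.0349]]}' >/dev/null; python3 chk.py
python3 -m pendant '{"dp":[[0,0.00297,0],[-0.0001,0.00593,0],[-0.0001,0.00593,0]],"rotation":[[0,0,0.01745],[0,0,0.0349],[0,0,0.0349]]}' >/dev/null; python3 chk.py
python3 -m pendant '{"dp":[[0,0.00297,0],[-0.0001,0.00593,0],[-0.0001,0.00593,0]],"rotation":[[0,0,0.01745],[0,0,0.0349],[0,0,0.0349]]}' >/dev/null; python3 chk.py
```

```text
18.85 [504.7  203.47 212.11] [-4.9 -2.9  3.9] th 114.5 r 170.0
19.23 [509.26 205.47 212.11] [-8.8 -3.9  5.5] th 112.9 r 170.0
19.6 [514.76 207.64 212.09] [-8.8 -4.6  6.3] th 110.9 r 170.0
19.98 [520.34 209.64 212.08] [-8.9 -5.1  6.2] th 108.9 r 170.0
```

```bash
python3 -m pendant '{"dp":[[-0.0001,0.00593,0],[-0.00041,0.01186,0],[-0.00093,0.01777,0],[-0.00165,0.02366,0]],"rotation":[[0,0,0.0349],[0,0,0.0698],[0,0,0.1047],[0,0,0.1396]]}' >/dev/null; python3 chk.py
python3 -m pendant '{"dp":[[-0.0001,0.00593,0],[-0.00041,0.01186,0],[-0.00093,0.01777,0],[-0.00165,0.02366,0]],"rotation":[[0,0,0.0349],[0,0,0.0698],[0,0,0.1047],[0,0,0.1396]]}' >/dev/null; python3 chk.py
python3 -m pendant '{"dp":[[-0.0001,0.00593,0],[-0.00041,0.01186,0],[-0.00093,0.01777,0],[-0.00165,0.02366,0]],"rotation":[[0,0,0.0349],[0,0,0.0698],[0,0,0.1047],[0,0,0.1396]]}' >/dev/null; python3 chk.py
python3 -m pendant '{"dp":[[-0.0001,0.00593,0],[-0.00041,0.01186,0],[-0.00093,0.01777,0],[-0.00165,0.02366,0]],"rotation":[[0,0,0.0349],[0,0,0.0698],[0,0,0.1047],[0,0,0.1396]]}' >/dev/null; python3 chk.py
```

```text
20.48 [543.05 215.65 212.08] [-10.7  -2.4   6.5] th 100.9 r 169.9
20.98 [566.59 218.47 212.12] [-10.9  -2.6   5.7] th 92.9 r 169.9
21.48 [590.24 218.03 212.1 ] [-11.8  -1.6   6.1] th 85.0 r 169.9
21.98 [613.56 214.32 212.12] [-11.7  -1.    6. ] th 77.0 r 169.9
```

```bash
python3 -m pendant '{"dp":[[-0.0001,0.00593,0],[-0.00041,0.01186,0],[-0.00093,0.01777,0],[-0.00149,0.02248,0],[-0.00149,0.02248,0],[-0.00149,0.02248,0]],"rotation":[[0,0,0.0349],[0,0,0.0698],[0,0,0.1047],[0,0,0.1326],[0,0,0.1326],[0,0,0.1326]]}' >/dev/null; python3 chk.py
```

```text
22.73 [635.28 207.72 212.14] [-9.7 -0.8  5.5] th 69.3 r 169.9
```

```bash
python3 -m pendant '{"dp":[[0,0,0],[0,0,0],[0,0,0],[0,0,-0.02],[0,0,-0.06],[0,0,-0.11],[0,0,-0.15],[0,0,-0.15]],"rotation":[[0,0,0],[0,0,0],[0,0,0],[0,0,0],[0,0,0],[0,0,0],[0,0,0],[0,0,0]]}' 0.060
python3 -m pendant '{"dp":[[0.05,0,0],[0.09,-0.03,0],[0.10,-0.08,0],[0.10,-0.13,0],[0.10,-0.18,0],[0.10,-0.22,0],[0.10,-0.22,0]],"rotation":[[0,0,0],[0,0,0],[0,0,0],[0,0,0],[0,0,0],[0,0,0],[0,0,0]]}'
python3 - <<'E'
from h import *
T=vision.capture('top');S=vision.capture('scene')
s=S['pixels'][90:190,190:310,::-1];t=T['pixels'][130:250,140:260,::-1][:100]
cv2.imwrite('pics/l.png',cv2.resize(np.hstack([s,t]),None,fx=3.33,fy=3.33,interpolation=cv2.INTER_CUBIC))
for c in(T,S):
    g=c['pixels'].mean(2).astype(np.float32); r=np.arange(155,215,3.); b=[]
    for d in np.arange(60,82,.25):
        th=np.radians(d);u=np.array([np.cos(th),np.sin(th)]);v=np.array([-u[1],u[0]]);m=0
        for o in(-6,-3,0,3,6):
            q=proj(c,np.c_[[575.3,48.8]+np.outer(r,u)+o*v,0*r+231]).astype(np.float32); m+=cv2.remap(g,q[:,:1],q[:,1:],1).mean()
        b.append((m,d))
    print(min(b))
E
```

```text
time: 23.72
tool_pos: [638.5, 207.4, 366.3]
tcp_rot: [3.134, -0.005, 1.198]
contact_force: [0.7, 0.2, -0.4]
grip_width: 60.1
finger_force: 0.0
time: 24.6
tool_pos: [466.3, 381.7, 362.2]
tcp_rot: [-3.141, -0.0, 1.201]
contact_force: [0.8, 0.5, 0.1]
grip_width: 59.9
finger_force: 0.0
(np.float32(247.06865), np.float64(71.75))
(np.float32(172.39877), np.float64(71.0))
```

View pics/l.png

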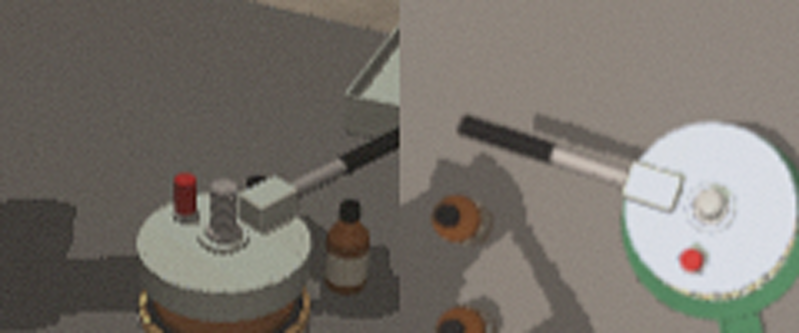

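The collar lies flat on the plate, with the knob at crop (185,195) in the scene view and (692,260) in the top view. The lever has gone from 116° to about 71°, and the bottles stand where they were. Handing in.

```bash
python3 -c "
from plant import workorder
print(workorder.close_job())"
```

```text
the job is handed in; nothing more can be done
None
```

The job is handed in: the drive pin dropped into a nut slot and sits with its collar flat on the plate, and the lever then swung about 45° clockwise. The nut turned with it, by roughly 43–45° judging from the lever force. The lever is released and the bottles look undisturbed; the jar was out of the final picture, but the arm never went near it.

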